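Cover the loaded sampler and start it

TASK

One of the two sampler stations holds a carousel filled with vials, the other holds an empty one. Take the smoked cover from its sloped rest, reaching in at a slant under the lamp above it, set it down gently on the tub of the loaded station so that it sits seated and level, let go of it, and only then press that station's green start button in (at least 4.5 of its 6 mm).

Things in the scene. Friction and masses are not known exactly. Their poses are not given: they have to be found in the camera images.
- station_a: One of two identical fixed white sampler stations: base plate 235 x 176 x 15 mm (x -145 to 90) under a round open tub. Origin: on the bench under the tub's centre; z up. Tub outer radius 75, inner radius 70, inner floor at z = 20, rim at z = 85 mm. A green start button stands 115 mm from the tub's centre along the station's -x (roughly towards the robot).
- station_b: One of two identical fixed white sampler stations: base plate 235 x 176 x 15 mm (x -145 to 90) under a round open tub. Origin: on the bench under the tub's centre; z up. Tub outer radius 75, inner radius 70, inner floor at z = 20, rim at z = 85 mm. A green start button stands 115 mm from the tub's centre along the station's -x (roughly towards the robot).
- rim_a (a point): Centre of the mouth of station_a's tub, level with its rim, 85 mm above the bench.
- rim_b (a point): Centre of the mouth of station_b's tub, level with its rim, 85 mm above the bench.
- start_a_top (a point): Centre of the top face of station_a's round green start button (radius 18 mm); it moves down with the button.
- start_b_top (a point): Centre of the top face of station_b's round green start button (radius 18 mm); it moves down with the button.
- start_a (a joint): Travel of station_a's start button in m: 0 is up, 0.006 fully down; springs back; fully down takes 5 N.
- start_b (a joint): Travel of station_b's start button in m: 0 is up, 0.006 fully down; springs back; fully down takes 5 N.
- tray_loaded: The loaded carousel: a loose white disc of radius 58 mm, 14 mm thick, carrying seven upright amber vials with blue-green tops, 48 mm high in all; it lies in the tub of one of the stations, either one. Origin: centre of its underside.
- tray_empty: The empty carousel: the same white disc (radius 58, 14 mm thick) with seven dark empty holes and no vials, lying in the other tub. Origin: centre of its underside.
- cover: Loose round smoked (dark) cover, about 280 g. Origin: centre of its underside; z: its upward normal. Spigot of radius 65, z = 0 to 8 mm, drops into a tub's mouth; flange of radius 80, z = 8 to 14 mm, sits on the rim (origin then 8 mm below the rim). It starts on the sloped rest, tilted 25 degrees, its z axis leaning to the rest's -x.
- cover_handle (a point): Centre of the bar of the cover's grey bridge handle, 43 mm above the cover's origin. Bar along the cover's x (up the slope at the start): 60 mm long, flat-sided, 16 mm wide (y), 20 mm high (z = 33 to 53 mm), a post at each end, open below it down to the flange.
- rest: Fixed aluminium rest: a plate 160 x 150 mm sloped 25 degrees (0.44 rad), facing its own -x (roughly the robot), two 24 mm pegs at its lower edge stop the cover. Origin: on the bench under the plate's centre, which is 55 mm up. Two rear posts (x = 87, y = +-62 mm) and level arms carry a strip lamp above the handle: x = -42 to -18, y = +-75, z = 264 to 282 mm, which bars an upright tool.
- reagent_bottle: Bystander: amber bottle with a blue cap, radius 32, 150 mm high. Origin: centre of its underside.
- tip_box: Bystander: blue pipette-tip box with a clear top, 77 x 102 x 62 mm. Origin: centre of its underside.
- jar: Bystander: white jar with a red cap, radius 24, 60 mm high. Origin: centre of its underside.

How it is judged:
On the way, in this order (a step that is already met when the one before it is completed fails the run):
1. The cover sits seated and level on the tub that holds the loaded carousel (centred within 8 mm, within 3 mm of fully down, level within 2.5 degrees), let go and at rest (((horizontal distance between tray_loaded and rim_a below 0.03 m and horizontal distance between cover and rim_a below 0.008 m and z of cover in the frame of rim_a between -0.012 and -0.005 m and angle between cover's own z axis and vertical below 0.045 rad and linear speed of cover below 0.02 m/s and angular speed of cover below 0.1 rad/s) or (horizontal distance between tray_loaded and rim_b below 0.03 m and horizontal distance between cover and rim_b below 0.008 m and z of cover in the frame of rim_b between -0.012 and -0.005 m and angle between cover's own z axis and vertical below 0.045 rad and linear speed of cover below 0.02 m/s and angular speed of cover below 0.1 rad/s)) and contact force between the fingers and cover below 0.1 N), for 0.3 s.
2. The start button of that same station is pressed down at least 4.5 mm of its 6 mm, with the cover still seated (((horizontal distance between tray_loaded and rim_a below 0.03 m and horizontal distance between cover and rim_a below 0.008 m and z of cover in the frame of rim_a between -0.012 and -0.005 m and angle between cover's own z axis and vertical below 0.045 rad and value of joint start_a above 0.0045 m) or (horizontal distance between tray_loaded and rim_b below 0.03 m and horizontal distance between cover and rim_b below 0.008 m and z of cover in the frame of rim_b between -0.012 and -0.005 m and angle between cover's own z axis and vertical below 0.045 rad and value of joint start_b above 0.0045 m))), for 0.05 s.
At the end, for the whole second after the job is handed in: The cover rests released and still on the tub with the loaded carousel: centred within 8 mm, within 3 mm of fully down, level within 2.5 degrees. Both start buttons are up again (under 2 mm down); reagent bottle, tip box and jar are within 30 mm of where they began (all of step 1 and value of joint each of start_a, start_b below 0.002 m and distance of each of reagent_bottle, tip_box, jar from where it was at the start of the episode below 0.03 m); the robot touches nothing.
It fails at once if A start button is pressed 2.5 mm or more on a station that is not both loaded and covered (the wrong station's button, or the right one before the cover is on) ((value of joint start_a above 0.0025 m and not (horizontal distance between tray_loaded and rim_a below 0.03 m and horizontal distance between cover and rim_a below 0.008 m and z of cover in the frame of rim_a between -0.012 and -0.005 m and angle between cover's own z axis and vertical below 0.045 rad)) or (value of joint start_b above 0.0025 m and not (horizontal distance between tray_loaded and rim_b below 0.03 m and horizontal distance between cover and rim_b below 0.008 m and z of cover in the frame of rim_b between -0.012 and -0.005 m and angle between cover's own z axis and vertical below 0.045 rad))).
It fails at once if The cover is let fall (faster than 0.4 m/s while the fingers do not hold it, a drop of about 8 mm or more) (contact force between the fingers and cover below 0.1 N and linear speed of cover above 0.4 m/s).
It fails at once if The cover is pressed or slammed onto a station with more than 80 N (contact force between cover and station_a above 80 N or contact force between cover and station_b above 80 N).
It fails at once if A bystander (reagent bottle, tip box or jar) is moved more than 30 mm or tipped over (distance of any of reagent_bottle, tip_box, jar from where it was at the start of the episode above 0.03 m or angle between any of reagent_bottle, tip_box, jar's own z axis and vertical above 0.5 rad).
It fails at once if A carousel is tipped more than 17 degrees (angle between any of tray_loaded, tray_empty's own z axis and vertical above 0.3 rad).
It also fails if it takes over 64 s, if anything falls off the work surface, if the arm or the gripper's body presses on something with over 40 N, if the wrist force passes 120 N, or if a joint passes its speed limit or range.

ROBOT

A 7-joint arm with a two-finger parallel gripper is mounted at the origin on the work surface. World frame = base frame: x ahead of the robot, y to its left, z up, the work surface at z = 0. Lengths are in m, angles in rad, forces in N, time in s.
With the tool pointing down it reaches from about 0.425 to 0.825 m from the base axis. Payload 3.6 kg.
Tool frame: the origin (TCP) lies midway between the tips of the shut fingers; the grasp point (between the pads) lies grasp_offset behind it (grasp_offset is the distance from the TCP to the grasp point, in m); z points along the fingers, y is the line along which they close (so a half turn about z gives the same grasp; the last joint's range is limited). The gripper opens to 85 mm and grips with 20 to 120 N. Pads are 22 mm wide; open, the fingers measure 114 mm over their backs; the gripper's body (76 mm by 85 mm) begins 54 mm behind the grasp point. The pads swing forward as they close: fully open they stand 13 mm farther back than shut.
Start: joints at [-1.206, 0.615, -0.013, 1.423, 0.008, 1.103, -0.04], TCP at [0.248, 0.601, 0.198] pointing down, gripper open.
Joint ranges: [-3.12, 3.12], [-0.3, 2.06], [-1.34, 1.32], [0.26, 2.42], [-1.36, 4.5], [0.01, 1.98], [-2.84, 2.84]. Speed limits (rad/s): [2.79, 2.79, 3.14, 3.14, 3.14, 3.14, 3.14].

INTERFACE

Orientations are given as a rotation vector (axis times angle).
In Python, from cell import get_obs, read_camera, camera_info, finish_job, grasp_offset gives the robot as it stands. The module is installed in compiled form; this text tells all that it offers.
- The arm moves only by the shell command python3 -m handwheel 'ROWS'. ROWS is JSON, a list that holds one entry, the list of rows, each a list of 5 numbers: the opening, from 0 (shut) to 1 (fully open), then the shift along the world's x, y, z each as a share of 500 mm, from -1 to 1, then the turn about the world's z as a share of 120 degrees, from -1 to 1. A call has 1 to 10 rows; each row is the pose to reach, as a shift and turn from the pose commanded when the call began; what a row does not reach only later rows make up. A row lasts 1/10 s, in which the tool goes at most 50 mm and 8.59 degrees, less where a joint would pass 70% of its speed; a pose out of reach is approached as far as the arm can. A call with a number of a shift or a turn outside -1 to 1 is refused whole. A call with a gripper value outside its range is refused whole. The fingers move at their own pace and stop on an object; the grip force is fixed at half the most. Time passes only in rows, so rows that repeat a pose let the fingers close. It gives the time, the measured TCP pose, the force, the opening and the grip force at its end, in the units of the state.
- get_obs(): the state, without advancing time (a new reading comes with each control period).
- read_camera(name): name is "scene" or "top" or "wrist"; returns (picture, depth): 384x512x3 uint8, red, green, blue; 384x512 float32, m along the optical axis (not along the pixel's ray), 0 where there is no reading.
- camera_info(name): a dict with "fx", "fy", "cx", "cy" (pixels), "R" (3x3) and "t" (3): a world point X has camera coordinates R X + t. Camera axes: x right, y down, z forward; pixel columns grow to the right and rows downward; lengths in m; the calibration is good to about 2 mm. A picture is of the moment at which its call begins: read the wrist's pose just before it. camera_info takes no time and is no camera call; for the wrist camera it gives the pose at the moment of the call.
- finish_job(): hands the job in; it is judged then, once.
The state is a dict: "t": time; "joint_pos": joint angles; "qvel": joint speeds; "effort": joint torques, N m; "position": TCP position; "eef_rot": TCP orientation; "ft_force": force on the tool from outside, world axes, zero at the start; "wrist_torque": the same for the moment, N m; "gripper_width": finger opening in m; "gripper_force": force on a finger pad.
Only numpy, scipy, OpenCV 4.12 (cv2) and the standard library are available. Lean on these libraries where they do the work, as an engineer would, in place of code of your own. Each camera call takes 0.05 s, during which the arm holds its last target. There are 200 camera calls.

## Working session

There is one attempt and no reset: what is moved stays moved. The work goes in short steps, Python scripts to look and compute and a shell command to move; the robot and the scene stay as the last step left them, time stands still between calls to the robot, and variables do not carry over. Pictures are saved under pics/ and viewed, at most 10 in all, crops included, and the job is handed in when it is done.

```bash
mkdir -p pics; ls; python3 - <<'E'
from cell import *
import cv2,numpy as np
o=get_obs()
for k,v in o.items(): print(k,np.round(v,4))
print(grasp_offset)
ims=[]
for n in("scene","top"):
    i=camera_info(n);print(n,i)
    p,d=read_camera(n);np.savez(f"pics/{n}0.npz",p=p,d=d,**i);cv2.imwrite(f"pics/{n}0.png",p[...,::-1])
E
python3 -m handwheel --help | head -30
```

```text
pics
t 0.0
joint_pos [-1.2055  0.6159 -0.0126  1.4249  0.0081  1.1034 -0.0404]
qvel [-0.002  -0.0006 -0.0001 -0.0017  0.0008 -0.0003  0.0013]
effort [ 1.00000e-04 -4.69217e+01  2.58900e-01 -1.71038e+01  9.80000e-03
  9.80000e-03 -0.00000e+00]
position [0.2479 0.5999 0.1972]
eef_rot [-0.6113 -3.0811  0.0041]
ft_force [-0.1924  0.163  -0.9069]
wrist_torque [ 0.041   0.0131 -0.0199]
gripper_force 0.0
gripper_width 0.0857
0.0187
scene {'fx': 405.3221361689546, 'fy': 405.3221361689546, 'cx': 253.35151648418218, 'cy': 190.54079115813735, 'R': array([[-0.27687481,  0.96075813, -0.01685723],
       [ 0.50664228,  0.13105464, -0.85213748],
       [-0.81648879, -0.24447598, -0.52304641]]), 't': array([ 0.16126564, -0.21781591,  1.68863044])}
top {'fx': 358.73537302566234, 'fy': 358.73537302566234, 'cx': 251.6299040740468, 'cy': 189.31835090601464, 'R': array([[ 0.01558069, -0.99968632,  0.01960864],
       [-0.99754131, -0.0168814 , -0.06801732],
       [ 0.06832701, -0.01850067, -0.99749143]]), 't': array([-0.02561792,  0.54942008,  1.07156924])}invalid input: not JSON, or not a number
```

View pics/scene0.png

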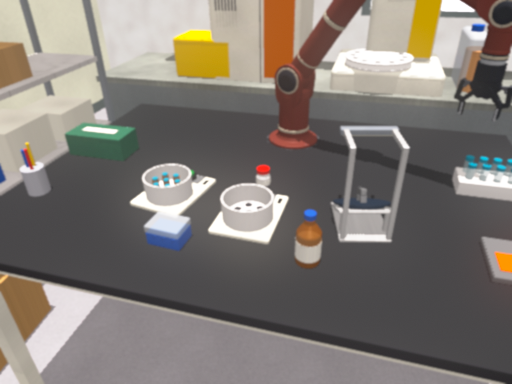

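View pics/top0.png

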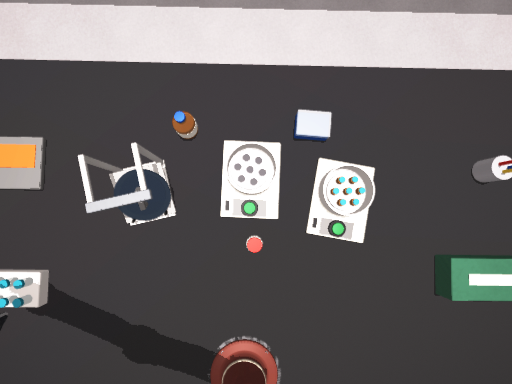

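The top view shows the loaded tub (cyan vial tops) at px (347,190), with its green button at (338,228). The empty tub is at (250,170), with its button at (250,208). The rest, with the dark cover on it, is at (143,195), and the lamp strip runs over it from (87,208) to (150,195). The bottle (185,125), tip box (313,125) and jar (254,244) stand clear of these.

```bash
cat > h.py <<'E'
import numpy as np,cv2
def load(f):
    z=np.load(f); return {k:z[k] for k in z.files}
def ray(c,u,v,z):
    C=-c['R'].T@c['t']; d=c['R'].T@np.array([(u-c['cx'])/c['fx'],(v-c['cy'])/c['fy'],1.]); return C+d*(z-C[2])/d[2]
def cloud(c):
    v,u=np.mgrid[:384,:512]; d=c['d']; X=np.stack([(u-c['cx'])/c['fx']*d,(v-c['cy'])/c['fy']*d,d],-1)
    return (X-c['t'])@c['R']
def proj(c,X):
    p=c['R']@np.asarray(X)+c['t']; return np.array([c['fx']*p[0]/p[2]+c['cx'],c['fy']*p[1]/p[2]+c['cy']])
E
python3 - <<'E'
from h import *
c=load('pics/top0.npz');P=cloud(c);hsv=cv2.cvtColor(c['p'],cv2.COLOR_RGB2HSV)
print('cam',-c['R'].T@c['t'])
g=cv2.inRange(hsv,(50,120,80),(75,255,255)); g[:,420:]=0
n,l,s,ce=cv2.connectedComponentsWithStats(g)
for i in range(1,n):
    if s[i,4]>60: m=l==i; z=np.median(P[m][:,2]); print('button',ce[i],s[i,4],z,ray(c,*ce[i],z))
# rims: points at z~85mm, circle fit
for name,(u0,u1) in dict(empty=(215,290),loaded=(305,385)).items():
    Q=P[130:250,u0:u1].reshape(-1,3); q=Q[(Q[:,2]>.08)&(Q[:,2]<.09)][:,:2]
    A=np.c_[2*q,np.ones(len(q))]; x=np.linalg.lstsq(A,(q**2).sum(1),rcond=None)[0]
    r=np.hypot(*(q-x[:2]).T); k=abs(r-.0725)<.008; q=q[k]
    x=np.linalg.lstsq(A[k],(q**2).sum(1),rcond=None)[0]
    print(name,len(q),x[:2],'r',np.sqrt(x[2]+x[:2]@x[:2]),'z',np.median(Q[(Q[:,2]>.08)&(Q[:,2]<.09)][:,2]))
# lamp
R=P[120:230,70:180].reshape(-1,3); L=R[(R[:,2]>.255)&(R[:,2]<.30)]
print('lamp+arms',len(L),L.min(0),L.max(0)); 
# cover: dark bluish pixels heights
D=P[150:230,105:185]; 
np.set_printoptions(precision=3,suppress=True)
print((D[::6,::6,2]*1000).astype(int))
im=cv2.resize(c['p'][110:250,60:210],None,fx=4,fy=4,interpolation=cv2.INTER_CUBIC); cv2.imwrite('pics/rest_crop.png',im[...,::-1])
s=load('pics/scene0.npz'); cv2.imwrite('pics/rest_scene.png',cv2.resize(s['p'][110:260,310:430],None,fx=4,fy=4,interpolation=cv2.INTER_CUBIC)[...,::-1])
E
```

```text
cam [0.47525125 0.00348984 1.10675354]
button [249.02884615 207.60576923] 104 0.03794914079186272 [ 0.49378734 -0.00944223  0.03794914]
button [337.52136752 228.41025641] 117 0.0381269612049716 [ 0.43609849 -0.27396783  0.03812696]
empty 289 [ 0.60818245 -0.01232882] r 0.07202986601505297 z 0.08575900703838861
loaded 312 [ 0.54913256 -0.29253729] r 0.0720624959053186 z 0.0856996066797783
lamp+arms 1432 [0.47142399 0.21958591 0.25571413] [0.63565085 0.38835506 0.28743883]
[[   0    2   -1    0    0  281  249  185    0    0    0    3    1    3]
 [   4   -1   -1    0    0  285    4  168  127   -1    4    0    0    2]
 [   2    1    2   -1    1  284  270    0    7   52    0    0    0    2]
 [ 133  108   61    0    8   93  282   87   82   85    9    2    0    2]
 [   0   90   90   95   99   96  282   91   94   74    8    1    1   -1]
 [  -4   81   81   92   88   88  281   87   83   81   68    5    0   -1]
 [   0    1   85   87   81   85  281   82   78   76   78    0   -1    0]
 [   1    0   79   77   73  283  284  283   68   69   64    0    3    3]
 [   0  282  284  283  282  282  280  281   62   59   58   40    1    1]
 [ 282  282  283  284  274   62  103   62   54   50   49   33    0   -1]
 [   3    0    2   55   55   53   90   50   47   44   40   26   -5    0]
 [  -2    5    1    0   45   44   41   39   36    9   10    6    0    3]
 [   2    2 1106    1   22    8   12    0    0    0    0    2    1    3]
 [   1    2    1   -2    0    0    4    0   -1    1    2    1    3    2]]
```

```bash
python3 -m handwheel '[[[1,0,0,0.1,0],[1,0,0,0.2,0],[1,0,0,0.2,0]]]'
```

```text
t: 0.4
position: [0.2497, 0.6044, 0.3065]
eef_rot: [0.611, 3.079, 0.024]
ft_force: [-0.4, 0.6, 0.2]
gripper_width: 0.0856
gripper_force: 0.0
```

View pics/rest_crop.png

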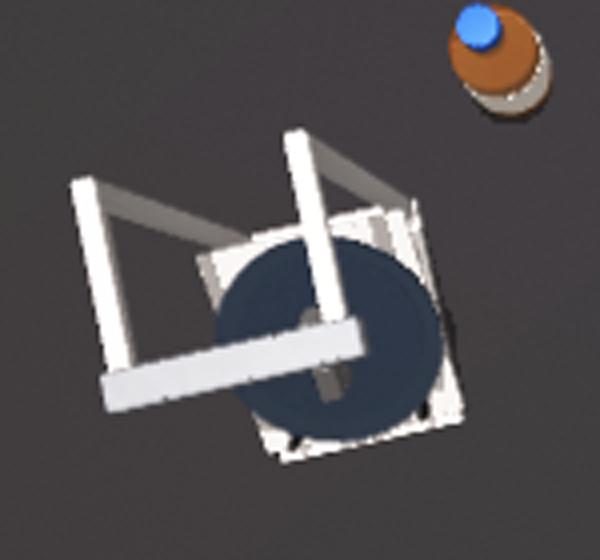

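The crop shows the lamp strip from (105,392) to (362,337), crossing the handle. Only the handle's low end shows, at about (332,382). The peg gaps are at (295,442) and (425,410), and the arms run back to the rear posts.

The moves offer no tilt, so before going near anything I'll check in free air what an out-of-reach target does to the tool's orientation.

```bash
python3 -m handwheel '[[[1,0.04,0.09,0,0],[1,0.08,0.18,0,0],[1,0.12,0.27,0,0],[1,0.16,0.36,0,0],[1,0.2,0.45,0,0],[1,0.24,0.54,0,0],[1,0.28,0.63,0,0],[1,0.32,0.72,0,0]]]'; python3 - <<'E'
from cell import *; from scipy.spatial.transform import Rotation as R
o=get_obs();print(o['position'],R.from_rotvec(o['eef_rot']).as_matrix()[:,2],o['joint_pos'].round(3) if hasattr(o['joint_pos'],'round') else o['joint_pos'])
from h import *
np.set_printoptions(precision=4,suppress=True)
c=load('pics/top0.npz');P=cloud(c);hsv=cv2.cvtColor(c['p'],cv2.COLOR_RGB2HSV)
sl=np.s_[130:230,70:190]
m=np.zeros((384,512),bool);m[sl]=True
L=P[m&(P[...,2]>.272)&(P[...,2]<.292)]
# lamp strip vs arms: print minAreaRect of lamp front by pixel
hb=(c['p'][...,2].astype(int)-c['p'][...,0]>12)&m&(P[...,2]>.03)&(P[...,2]<.13)
# cover plane
q=P[hb]; 
for _ in range(3):
    A=np.c_[q[:,:2],np.ones(len(q))]; k=np.linalg.lstsq(A,q[:,2],rcond=None)[0]; r=q[:,2]-A@k; q=q[abs(r)<.006]
n=np.array([-k[0],-k[1],1]);n/=np.linalg.norm(n)
print('cover top: n',n,'tilt',np.degrees(np.arccos(n[2])),'yaw of -lean',np.degrees(np.arctan2(-n[1],-n[0])),len(q))
hull=cv2.convexHull(np.argwhere(hb)[:,::-1].astype(np.int32)).reshape(-1,2)
# intersect hull edge rays with flange-top plane
C=-c['R'].T@c['t'];E=[]
for u,v in hull:
    d=c['R'].T@np.array([(u-c['cx'])/c['fx'],(v-c['cy'])/c['fy'],1.]); t=(k[2]-C[2]+k[:2]@C[:2])/(d[2]-k[:2]@d[:2]); E.append(C+t*d)
E=np.array(E); ex=np.array([n[2],0,-n[0]]);ex/=np.linalg.norm(ex);ey=np.cross(n,ex);o0=E.mean(0)
a=np.c_[(E-o0)@ex,(E-o0)@ey]; x=np.linalg.lstsq(np.c_[2*a,np.ones(len(a))],(a**2).sum(1),rcond=None)[0]
ctr=o0+x[0]*ex+x[1]*ey; print('flange top ctr',ctr,'r',np.sqrt(x[2]+x[:2]@x[:2]),'handle',ctr+n*.029,'origin',ctr-n*.014)
# lamp centre
ends=[(60+105/4,110+392/4),(60+362/4,110+337/4)]
for e in ends: print('lamp end',ray(c,*e,.282))
E
```

```text
t: 1.2
position: [0.315, 0.7666, 0.2673]
eef_rot: [0.562, 3.069, -0.07]
ft_force: [-2.1, 0.8, -0.2]
gripper_width: 0.0856
gripper_force: 0.0
[0.31503258 0.76655164 0.26727084] [ 0.01192832 -0.04793843 -0.99877907] [-1.169  1.061 -0.386  0.3    0.37   1.842 -0.068]
cover top: n [-0.4125 -0.1016  0.9053] tilt 25.138572850105028 yaw of -lean 13.830591080701733 1601
flange top ctr [0.5247 0.2992 0.0691] r 0.07856758126300578 handle [0.5127 0.2963 0.0954] origin [0.5304 0.3006 0.0565]
lamp end [0.4828 0.364  0.282 ]
lamp end [0.5165 0.2196 0.282 ]
```

```bash
cat > o.py <<'E'
from cell import *; import numpy as np; from scipy.spatial.transform import Rotation as R
np.set_printoptions(precision=4,suppress=True)
o=get_obs();M=R.from_rotvec(o['eef_rot']).as_matrix();print(np.array(o['position']),'z',M[:,2],'y',M[:,1],'q',np.array(o['joint_pos']))
E
python3 -m handwheel '[[[1,0,0,0,0],[1,0,0,0,0],[1,0,0,0,0],[1,0,0,0,0]]]'|head -3; python3 o.py;python3 -m handwheel '[[[1,0,0,-0.1,0],[1,0,0,-0.2,0],[1,0,0,-0.3,0],[1,0,0,-0.3,0]]]'|head -3; python3 o.py
```

```text
t: 1.6
position: [0.311, 0.7682, 0.2709]
eef_rot: [0.556, 3.08, -0.06]
[0.311  0.7682 0.2709] z [ 0.0042 -0.0398 -0.9992] y [ 0.3498  0.9361 -0.0358] q [-1.1693  1.0567 -0.3885  0.2997  0.3618  1.8419 -0.0671]
t: 2.0
position: [0.3093, 0.7619, 0.1096]
eef_rot: [0.552, 3.082, -0.094]
[0.3093 0.7619 0.1096] z [-0.0016 -0.0604 -0.9982] y [ 0.3469  0.9361 -0.0572] q [-1.1033  1.0726 -0.4026  0.7285  0.368   1.4479 -0.1568]
```

```bash
python3 -m handwheel '[[[1,-0.04,-0.09,0.1,0],[1,-0.08,-0.18,0.2,0],[1,-0.1,-0.25,0.3,0],[1,-0.1,-0.25,0.4,0],[1,-0.1,-0.25,0.4,0],[1,-0.1,-0.25,0.4,0]]]'|head -3; python3 o.py
```

```text
t: 2.6
position: [0.2604, 0.6463, 0.3341]
eef_rot: [0.558, 3.08, -0.027]
[0.2604 0.6463 0.3341] z [ 0.0081 -0.0191 -0.9998] y [ 0.3507  0.9364 -0.0151] q [-1.0275  0.6729 -0.4615  0.9803  0.2925  1.5602 -0.1943]
```

```bash
python3 -m handwheel '[[[1,0,0,0,0],[1,0,0,0,0],[1,0,0,0,0],[1,0,0,0,0]]]'|head -1; python3 o.py
```

```text
t: 3.0
[0.2601 0.6433 0.3182] z [ 0.0008 -0.043  -0.9991] y [ 0.3484  0.9365 -0.04  ] q [-1.0275  0.688  -0.4597  0.9955  0.2938  1.5559 -0.1949]
```

The tilt that a clamped target leaves behind stays on in later commands. I can therefore create a tilt at a reach limit. Over the top, joint 6's upper limit of 1.98 should tip the tool outward, which is the slant I need. I'll go to the rest's yaw azimuth (about 13.5°) high up and push upward.

```bash
python3 -m handwheel '[[[1,0,-0.02,0.1,0.07],[1,0.04,-0.08,0.16,0.14],[1,0.09,-0.16,0.2,0.21],[1,0.14,-0.24,0.2,0.283],[1,0.19,-0.32,0.2,0.283],[1,0.24,-0.4,0.2,0.283],[1,0.29,-0.48,0.2,0.283],[1,0.34,-0.56,0.2,0.283],[1,0.39,-0.64,0.2,0.283],[1,0.44,-0.72,0.2,0.283]]]'|head -2; python3 -m handwheel '[[[1,0.05,-0.08,0,0],[1,0.1,-0.16,0,0],[1,0.15,-0.26,0.04,0],[1,0.15,-0.26,0.14,0],[1,0.15,-0.26,0.24,0],[1,0.15,-0.26,0.34,0],[1,0.15,-0.26,0.44,0],[1,0.15,-0.26,0.54,0],[1,0.15,-0.26,0.64,0],[1,0.15,-0.26,0.74,0]]]'|head -2; python3 o.py
```

```text
t: 4.0
position: [0.4809, 0.2816, 0.4192]
t: 5.0
position: [0.5324, 0.1441, 0.6012]
[0.5324 0.1441 0.6012] z [ 0.0714 -0.0216 -0.9972] y [-0.2346  0.9713 -0.0378] q [-0.4657  0.3753  0.2917  0.731  -0.0769  1.9826  1.5791]
```

```bash
python3 -m handwheel '[[[1,0,0,0.1,0],[1,0,0,0.2,0],[1,0,0,0.3,0],[1,0,0,0.4,0],[1,0,0,0.5,0],[1,0,0,0.6,0]]]'|head -2; python3 o.py;  python3 -m handwheel '[[[1,0,0,0.1,0],[1,0,0,0.2,0],[1,0,0,0.3,0],[1,0,0,0.4,0],[1,0,0,0.5,0],[1,0,0,0.6,0]]]'|head -2; python3 o.py
```

```text
t: 5.6
position: [0.4959, 0.1295, 0.6348]
[0.4959 0.1295 0.6348] z [ 0.1194 -0.0091 -0.9928] y [-0.2342  0.9715 -0.0371] q [-0.5264  0.2864  0.3653  0.7736 -0.0771  1.9819  1.5939]
t: 6.2
position: [0.4701, 0.1182, 0.6628]
[0.4701 0.1182 0.6628] z [ 0.1696  0.0024 -0.9855] y [-0.2342  0.9715 -0.0379] q [-0.5513  0.2186  0.3686  0.7869 -0.0517  1.9819  1.5886]
```

```bash
for i in 1 2; do :; done; python3 -m handwheel '[[[1,0,0,0.2,0],[1,0,0,0.4,0],[1,0,0,0.6,0],[1,0,0,0.8,0],[1,0,0,1,0],[1,0,0,1,0],[1,0,0,1,0],[1,0,0,1,0],[1,0,0,1,0],[1,0,0,1,0]]]'|head -1; python3 o.py;  python3 -m handwheel '[[[1,0,0,0.1,0],[1,0,0,0.2,0],[1,0,0,0.3,0],[1,0,0,0.4,0],[1,0,0,0.5,0],[1,0,0,0.6,0],[1,0,0,0.6,0],[1,0,0,0.6,0],[1,0,0,0.6,0],[1,0,0,0.6,0]]]'|head -1; python3 o.py
```

```text
t: 7.2
[0.441  0.1022 0.6897] z [ 0.2205  0.0132 -0.9753] y [-0.2338  0.9715 -0.0397] q [-0.6643  0.1485  0.497   0.8069 -0.0482  1.982   1.6074]
t: 8.2
[0.4289 0.0933 0.7119] z [ 0.2701  0.023  -0.9626] y [-0.2331  0.9715 -0.0422] q [-0.7614  0.1142  0.6058  0.7912 -0.0464  1.982   1.62  ]
```

```bash
python3 -m handwheel '[[[1,0,0,0.1,0],[1,0,0,0.2,0],[1,0,0,0.3,0],[1,0,0,0.4,0]]]'|head -1; python3 o.py;  python3 -m handwheel '[[[1,0,0,0.1,0],[1,0,0,0.2,0],[1,0,0,0.3,0],[1,0,0,0.4,0]]]'|head -1; python3 o.py; python3 -m handwheel '[[[1,0,0,0.1,0],[1,0,0,0.2,0],[1,0,0,0.3,0],[1,0,0,0.4,0]]]'|head -1; python3 o.py;  python3 -m handwheel '[[[1,0,0,0.1,0],[1,0,0,0.2,0],[1,0,0,0.3,0],[1,0,0,0.4,0]]]'|head -1; python3 o.py
```

```text
t: 8.6
[0.4248 0.0895 0.7325] z [ 0.3183  0.0323 -0.9474] y [-0.2324  0.9716 -0.0449] q [-0.828   0.0979  0.6792  0.7575 -0.046   1.9819  1.6262]
t: 9.0
[0.4221 0.0862 0.7528] z [ 0.3655  0.041  -0.9299] y [-0.2313  0.9717 -0.048 ] q [-0.8858  0.0861  0.7434  0.719  -0.0461  1.9819  1.6317]
t: 9.4
[0.4202 0.0833 0.7732] z [ 0.4121  0.0496 -0.9098] y [-0.2299  0.9719 -0.0512] q [-0.9298  0.0775  0.7939  0.6765 -0.0468  1.982   1.6367]
t: 9.8
[0.4188 0.0805 0.7935] z [ 0.4577  0.0577 -0.8872] y [-0.2282  0.9721 -0.0545] q [-0.9565  0.0713  0.8273  0.6309 -0.0482  1.982   1.6411]
```

```bash
python3 -m handwheel '[[[1,0,0,0.1,0],[1,0,0,0.2,0],[1,0,0,0.3,0],[1,0,0,0.4,0]]]'|head -1; python3 -m handwheel '[[[1,0,0,0.1,0],[1,0,0,0.2,0],[1,0,0,0.3,0],[1,0,0,0.4,0]]]'|head -1; python3 o.py; python3 - <<'E'
from h import *
c=load('pics/top0.npz');s=load('pics/scene0.npz')
# handle pixel check: low end region, both views: project predicted bar corners
n=np.array([-.4125,-.1016,.9053]);b=np.array([np.cos(np.radians(13.3)),np.sin(np.radians(13.3)),0]);b-=n*(b@n);b/=np.linalg.norm(b)
y=np.cross(n,b);H=np.array([.5127,.2963,.0954]);print('bar',b,'y',y)
for k in(c,s):
    im=k['p'].copy();im=cv2.resize(im,None,fx=6,fy=6,interpolation=cv2.INTER_CUBIC)
    for sx in(-.03,.03):
        pts=np.array([proj(k,H+b*sx+y*a+n*.01) for a in(-.008,.008)])*6+3
        cv2.line(im,tuple(pts[0].astype(int).tolist()),tuple(pts[1].astype(int).tolist()),(255,0,0),1)
    for a in(-.008,.008):
        p=np.array([proj(k,H+b*sx+y*a+n*.01) for sx in(-.03,.03)])*6+3
        cv2.line(im,tuple(p[0].astype(int).tolist()),tuple(p[1].astype(int).tolist()),(255,0,0),1)
    q=(proj(k,H)*6).astype(int); k['c']=im[q[1]-170:q[1]+170,q[0]-190:q[0]+190]
cv2.imwrite('pics/handle.png',np.hstack([c['c'],s['c']])[...,::-1])
E
```

```text
t: 10.2
t: 10.6
[0.4161 0.0758 0.8334] z [ 0.544   0.0727 -0.8359] y [-0.2242  0.9726 -0.0613] q [-0.9561  0.0653  0.8416  0.5337 -0.0548  1.9821  1.6485]
bar [0.88142718 0.20644172 0.4248152 ] y [-0.23005291  0.97319229  0.00439579]
```

View pics/handle.png

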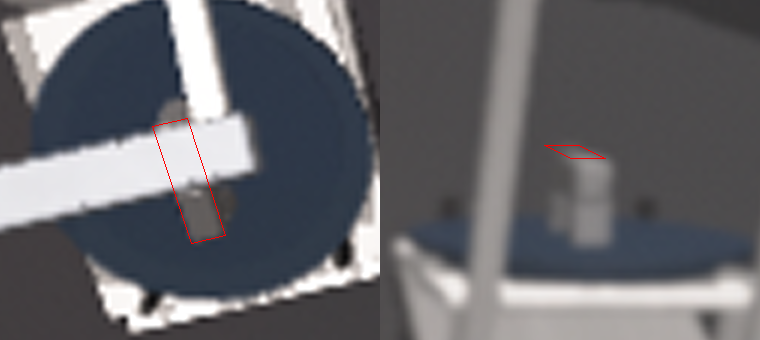

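The red prediction of the handle bar agrees with both views to about 1 px: the low end at (205,240) on the left, the uphill end at (590,160) on the right. The tool now slants 33°, so I'm going to a standoff on its approach line, clear of the lamp.

```bash
python3 -m handwheel '[[[1,0,0.04,-0.08,0],[1,0,0.08,-0.17,0],[1,0,0.12,-0.26,0],[1,0,0.16,-0.35,0],[1,-0.01,0.2,-0.44,0],[1,-0.01,0.24,-0.53,0],[1,-0.01,0.28,-0.62,0],[1,-0.02,0.32,-0.71,0],[1,-0.02,0.36,-0.8,0],[1,-0.02,0.4,-0.89,0]]]'|head -2; python3 o.py; python3 -m handwheel '[[[1,0,0,0,0],[1,0,0,0,0],[1,0,0,0,0]]]'|head -1; python3 o.py
```

```text
t: 11.6
position: [0.4053, 0.2671, 0.4064]
[0.4053 0.2671 0.4064] z [ 0.5437  0.0734 -0.8361] y [-0.2252  0.9724 -0.061 ] q [-1.343  -0.0648  0.4148  1.9441  0.555   0.9014  0.6214]
t: 11.9
[0.4076 0.2671 0.4116] z [ 0.5474  0.0754 -0.8335] y [-0.2228  0.9731 -0.0583] q [-1.3425 -0.0674  0.4164  1.9339  0.5547  0.9076  0.6254]
```

```bash
python3 -m handwheel '[[[1,0,0.015,-0.08,0],[1,0,0.03,-0.16,0],[1,0,0.03,-0.24,0],[1,0,0.03,-0.33,0],[1,0,0.03,-0.33,0],[1,0,0.03,-0.33,0]]]'|head -2; python3 o.py; python3 - <<'E'
from cell import *; import cv2,numpy as np
a,_=read_camera("wrist");b,_=read_camera("scene")
cv2.imwrite("pics/pre.png",np.hstack([cv2.resize(a,(400,300)),cv2.resize(b[60:260,260:512],(400,300))])[...,::-1])
E
```

```text
t: 12.5
position: [0.408, 0.2829, 0.2464]
[0.408  0.2829 0.2464] z [ 0.5475  0.0745 -0.8335] y [-0.2236  0.9728 -0.0599] q [-1.3267  0.1633  0.4732  2.2418  0.8146  0.4298  0.2431]
```

View pics/pre.png

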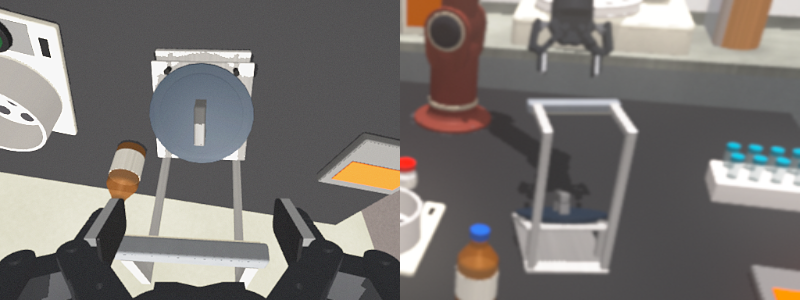

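The wrist view shows the handle at (200,125), centred between the open fingers. The lamp strip at (195,255) lies on the uphill side, and the scene view shows the gripper above and in front of the lamp. Next I advance along the tool axis in stages.

```bash
python3 -m handwheel '[[[1,0.02,0.002,-0.03,0],[1,0.04,0.005,-0.06,0],[1,0.06,0.008,-0.09,0],[1,0.08,0.01,-0.12,0],[1,0.1,0.013,-0.15,0],[1,0.12,0.015,-0.18,0],[1,0.12,0.015,-0.18,0]]]'; python3 o.py
```

```text
t: 13.3
position: [0.4686, 0.2904, 0.1553]
eef_rot: [-0.313, 2.536, 0.007]
ft_force: [-0.4, -0.1, 0.6]
gripper_width: 0.0851
gripper_force: 0.0
[0.4686 0.2904 0.1553] z [ 0.5484  0.0729 -0.833 ] y [-0.2246  0.9724 -0.0628] q [-1.3176  0.4735  0.7178  2.2675  1.1578  0.0159 -0.0726]
```

```bash
python3 -m handwheel '[[[1,0.02,0.002,-0.03,0],[1,0.04,0.005,-0.06,0],[1,0.06,0.007,-0.09,0],[1,0.06,0.007,-0.09,0]]]'; python3 o.py
```

```text
t: 13.7
position: [0.4979, 0.2957, 0.112]
eef_rot: [-0.313, 2.534, 0.016]
ft_force: [0.3, -0.5, -1.7]
gripper_width: 0.0856
gripper_force: 0.0
[0.4979 0.2957 0.112 ] z [ 0.5495  0.0793 -0.8317] y [-0.2264  0.9724 -0.0568] q [-0.9078  0.5139  0.2039  2.2426  1.9837  0.2458 -0.8759]
```

```bash
python3 -m handwheel '[[[1,0.02,0.001,-0.033,0],[1,0.04,0.001,-0.065,0],[1,0.04,0.001,-0.065,0]]]'; python3 o.py; python3 - <<'E'
from cell import *; import cv2,numpy as np
a,_=read_camera("wrist");b,_=read_camera("scene")
cv2.imwrite("pics/atgrasp.png",np.hstack([cv2.resize(a,(400,300)),cv2.resize(b[100:250,300:426],(400,300))])[...,::-1])
E
```

```text
t: 14.0
position: [0.5186, 0.2938, 0.0781]
eef_rot: [-0.309, 2.537, 0.011]
ft_force: [0.6, -0.3, -0.2]
gripper_width: 0.0851
gripper_force: 0.0
[0.5186 0.2938 0.0781] z [ 0.5478  0.0743 -0.8333] y [-0.2221  0.9732 -0.0592] q [-0.7818  0.5924  0.0769  2.2226  2.1204  0.3201 -0.99  ]
```

View pics/atgrasp.png

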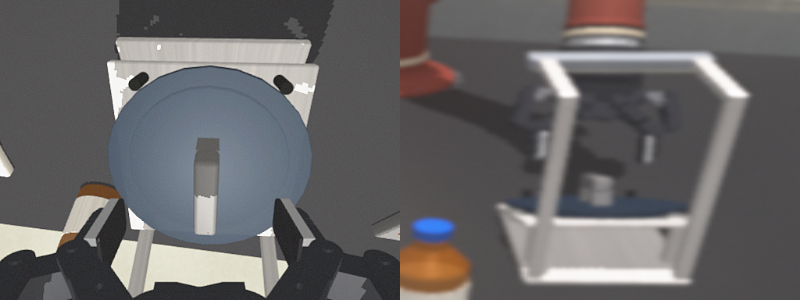

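```bash
python3 - <<'E'
from h import *
from cell import *
from scipy.spatial.transform import Rotation as R
np.set_printoptions(precision=4,suppress=True)
o=get_obs();T=np.array(o['position']);M=R.from_rotvec(o['eef_rot']).as_matrix()
c=camera_info('wrist');p,d=read_camera('wrist');c={**c,'p':p,'d':d};np.savez('pics/w1.npz',**c)
print('T',T,'campos',-c['R'].T@c['t'])
H=np.array([.5127,.2963,.0954])
s=camera_info('scene')
def pic(k,X,sx,sy,ox=0,oy=0): q=proj(k,X);return (q-[ox,oy])*[sx,sy]
for nm,X in dict(tcp=T,tipL=T-.013*M[:,2]+.0425*M[:,1],tipR=T-.013*M[:,2]-.0425*M[:,1],H=H).items():
    print(nm,X,'wristpic',pic(c,X,400/512,300/384),'scenepic',pic(s,X,400/126,2,300,100)+[400,0])
P=cloud(c)
for (u,v) in[(205,160),(205,180),(205,200),(205,220),(205,230),(160,160),(250,160),(205,100)]:
    a,b=int(v*1.28),int(u*1.28);print((u,v),np.median(P[a-2:a+3,b-2:b+3].reshape(-1,3),0))
E
```

```text
T [0.5172 0.2942 0.0786] campos [0.3537 0.2626 0.1805]
tcp [0.5172 0.2942 0.0786] wristpic [199.3905 177.7886] scenepic [585.9982 192.1689]
tipL [0.5006 0.3346 0.087 ] wristpic [259.8179 185.652 ] scenepic [634.4653 184.9888]
tipR [0.5196 0.2519 0.092 ] wristpic [138.9982 185.7123] scenepic [539.2913 181.1223]
H [0.5127 0.2963 0.0954] wristpic [202.306  195.5773] scenepic [590.923  180.7123]
(205, 160) [0.4824 0.2901 0.0862]
(205, 180) [0.4905 0.2924 0.096 ]
(205, 200) [0.5042 0.2962 0.1029]
(205, 220) [0.5188 0.3001 0.1099]
(205, 230) [0.5269 0.3025 0.1139]
(160, 160) [0.5232 0.2625 0.0645]
(250, 160) [0.5037 0.3301 0.0631]
(205, 100) [0.472  0.2855 0.0437]
```

```bash
python3 - <<'E'
from h import *
from cell import *
from scipy.spatial.transform import Rotation as R
np.set_printoptions(precision=4,suppress=True)
o=get_obs();T=np.array(o['position']);M=R.from_rotvec(o['eef_rot']).as_matrix()
c=load('pics/w1.npz');P=(cloud(c)-T)@M
m=(P[...,2]>-.06)&(P[...,2]<.01)&(abs(P[...,1])>.035)&(abs(P[...,1])<.065)&(abs(P[...,0])<.03)
v,u=np.nonzero(m); q=P[m]
for sgn in(1,-1):
    k=q[:,1]*sgn>0; w=q[k]; print(len(w),'max tool z',np.percentile(w[:,2],[50,90,99]),'y',np.percentile(w[:,1],[1,50,99]),'x',np.percentile(w[:,0],[1,50,99]))
H=np.array([.5127,.2963,.0954]);print('H in tool',(H-T)@M)
E
```

```text
3388 max tool z [0.0067 0.0093 0.0099] y [0.0355 0.0484 0.0647] x [-0.0111  0.0107  0.0295]
706 max tool z [-0.0551 -0.0492  0.0099] y [-0.0562 -0.0434 -0.0367] x [-0.0108  0.0067  0.029 ]
H in tool [-0.0063  0.0018 -0.0161]
```

```bash
python3 - <<'E'
from h import *
from cell import *
from scipy.spatial.transform import Rotation as R
np.set_printoptions(precision=4,suppress=True)
o=get_obs();T=np.array(o['position']);M=R.from_rotvec(o['eef_rot']).as_matrix()
c=load('pics/w1.npz');P=(cloud(c)-T)@M
for (u,v) in [(292,205),(280,205),(278,215),(300,240),(310,262),(125,205),(120,215),(110,230),(95,245)]:
    a,b=int(v*1.28),int(u*1.28);print((u,v),c['d'][a,b],P[a,b],c['p'][a,b])
E
```

```text
(292, 205) 0.13458803 [ 0.0117  0.0477 -0.0584] [134 132 130]
(280, 205) 0.13730419 [ 0.0103  0.0424 -0.056 ] [46 48 47]
(278, 215) 0.14053993 [ 0.0033  0.0421 -0.0549] [36 34 38]
(300, 240) 0.1106581 [ 0.01    0.0428 -0.0842] [64 64 63]
(310, 262) 0.09567554 [ 0.0121  0.0404 -0.0993] [40 40 41]
(125, 205) 0.22571659 [-0.0361 -0.0653  0.0217] [77 82 91]
(120, 215) 0.13975026 [ 0.0039 -0.0435 -0.0556] [39 37 34]
(110, 230) 0.12365489 [ 0.0062 -0.0434 -0.0718] [42 39 38]
(95, 245) 0.11116095 [ 0.0079 -0.0455 -0.0844] [183 183 179]
```

```bash
python3 - <<'E'
from h import *
from cell import *
s=load('pics/scene0.npz')
print('start tcp proj',proj(s,[.248,.6,.197]), 'tip -13mm',proj(s,[.248,.6,.21]),'-55',proj(s,[.248,.6,.252]))
q=proj(s,[.408,.2829,.2464]);print('pre tcp pic',(q-[260,60])*[400/252,1.5]+[400,0])
q=proj(s,np.array([.408,.2829,.2464])-.055*np.array([.5475,.0745,-.8335]));print('pre -55',(q-[260,60])*[400/252,1.5]+[400,0])
i=s['p'][60:150,440:512];cv2.imwrite('pics/g0.png',cv2.resize(i,None,fx=5,fy=5,interpolation=cv2.INTER_CUBIC)[...,::-1])
E
```

```text
start tcp proj [471.59288485 131.07191141] tip -13mm [472.72749191 127.09145112] -55 [476.48046554 113.92516384]
pre tcp pic [565.06332886  99.16249849]
pre -55 [566.83306363  70.52174848]
```

View pics/g0.png

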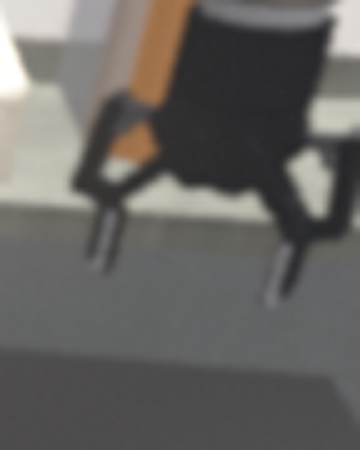

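In the gripper crop the open fingertips are at about (100,270) and (272,305). That is some 30–40 mm short of where the reported TCP should put them. Closing here settles it harmlessly, because the fingers either catch the bar or shut on air above it.

```bash
python3 -m handwheel '[[[0,0,0,0,0],[0,0,0,0,0],[0,0,0,0,0],[0,0,0,0,0],[0,0,0,0,0],[0,0,0,0,0]]]'; python3 o.py; python3 - <<'E'
from h import *
from cell import *
from scipy.spatial.transform import Rotation as R
np.set_printoptions(precision=4,suppress=True)
o=get_obs();T=np.array(o['position']);M=R.from_rotvec(o['eef_rot']).as_matrix()
c=camera_info('wrist');p,d=read_camera('wrist')
cv2.imwrite("pics/closed.png",cv2.resize(p,(400,300))[...,::-1])
E
```

```text
t: 14.75
position: [0.5162, 0.2934, 0.0764]
eef_rot: [-0.313, 2.54, 0.008]
ft_force: [0.3, 0.6, 0.5]
gripper_width: 0.0002
gripper_force: 0.0
[0.5162 0.2934 0.0764] z [ 0.5448  0.0729 -0.8354] y [-0.2242  0.9726 -0.0614] q [-0.786   0.594   0.0795  2.226   2.1234  0.3192 -0.9935]
```

View pics/closed.png

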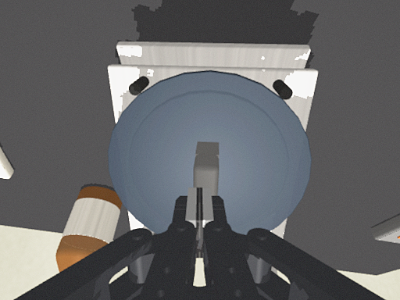

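The fingers shut on air above the bar, with their tips at about (200,190) in the wrist picture. So the reported TCP is biased along the tool axis, and I'll measure by how much.

```bash
python3 - <<'E'
from h import *
from cell import *
from scipy.spatial.transform import Rotation as R
np.set_printoptions(precision=4,suppress=True)
o=get_obs();T=np.array(o['position']);M=R.from_rotvec(o['eef_rot']).as_matrix()
c=camera_info('wrist');p,d=read_camera('wrist');c={**c,'p':p,'d':d};P=(cloud(c)-T)@M
for v in range(186,216,4):
  for u in(192,206):
    a,b=int(v*1.28),int(u*1.28);print((u,v),P[a,b],end=' ')
  print()
s=camera_info('scene');
C=-c['R'].T@c['t'];print('cam in tool',(C-T)@M, 'R rel',(c['R']@M))
E
```

```text
(192, 186) [-0.0131 -0.0065  0.0124] (206, 186) [ 0.0088  0.0038 -0.0308] 
(192, 190) [ 0.0114 -0.0047 -0.0409] (206, 190) [ 0.0114  0.0035 -0.041 ] 
(192, 194) [ 0.0114 -0.0046 -0.0457] (206, 194) [ 0.011   0.0034 -0.045 ] 
(192, 198) [ 0.0116 -0.0045 -0.0504] (206, 198) [ 0.0117  0.0033 -0.0506] 
(192, 202) [ 0.0115 -0.0044 -0.0545] (206, 202) [ 0.0117  0.0032 -0.0549] 
(192, 206) [ 0.0114 -0.0042 -0.0583] (206, 206) [ 0.0112  0.0031 -0.0579] 
(192, 210) [ 0.0113 -0.0041 -0.062 ] (206, 210) [ 0.0114  0.003  -0.062 ] 
(192, 214) [ 0.0115 -0.004  -0.0658] (206, 214) [ 0.011  0.003 -0.065] 
cam in tool [ 0.0828 -0.0002 -0.1767] R rel [[-0.0003  1.     -0.0005]
 [-0.9476 -0.0004 -0.3195]
 [-0.3195  0.0004  0.9476]]
```

```bash
python3 -m handwheel '[[[0.7,0,0,0,0],[0.7,0,0,0,0],[0.7,0,0,0,0],[0.7,0.02,0.005,-0.03,0],[0.7,0.046,0.011,-0.063,0],[0.7,0.046,0.011,-0.063,0]]]'; python3 o.py
```

```text
t: 15.45
position: [0.5402, 0.2982, 0.0435]
eef_rot: [-0.311, 2.542, 0.006]
ft_force: [-0.3, 0.3, 0.1]
gripper_width: 0.0599
gripper_force: 0.0
[0.5402 0.2982 0.0435] z [ 0.5443  0.0712 -0.8359] y [-0.2227  0.9729 -0.0621] q [-0.715   0.6779  0.0163  2.1828  2.2014  0.3655 -1.049 ]
```

```bash
python3 -m handwheel '[[[0,0,0,0,0],[0,0,0,0,0],[0,0,0,0,0],[0,0,0,0,0],[0,0,0,0,0],[0,0,0,0,0]]]'; python3 o.py
```

```text
t: 16.05
position: [0.5385, 0.3001, 0.0463]
eef_rot: [-0.313, 2.539, 0.011]
ft_force: [-3.3, -0.3, 6.2]
gripper_width: 0.0157
gripper_force: 58.2
[0.5385 0.3001 0.0463] z [ 0.5453  0.0755 -0.8348] y [-0.2255  0.9724 -0.0593] q [-0.7179  0.6717  0.0154  2.1854  2.201   0.3647 -1.0495]
```

Grasped: the width is 15.7 mm against a 16 mm bar, at 58 N. Pulling straight back would hit the lamp with the cover's uphill edge. So I lift just clear of the pegs, slide sideways out from under the lamp towards -y, and then rise.

```bash
python3 -m handwheel '[[[0,-0.01,-0.001,0.015,0],[0,-0.02,-0.003,0.03,0],[0,-0.03,-0.005,0.045,0],[0,-0.038,-0.005,0.059,0],[0,-0.038,-0.005,0.059,0]]]'; python3 o.py; python3 - <<'E'
from h import *
c=load('pics/top0.npz');hsv=cv2.cvtColor(c['p'],cv2.COLOR_RGB2HSV)
for n,lo,hi,z in(('cap',(105,150,120),(125,255,255),.15),):
    m=cv2.inRange(hsv,lo,hi);m[:,230:]=0;v,u=np.nonzero(m);print('bottle',len(u),ray(c,u.mean(),v.mean(),z))
E
```

```text
t: 16.55
position: [0.519, 0.2962, 0.0751]
eef_rot: [-0.313, 2.541, 0.008]
ft_force: [-0.1, -0.3, -2.1]
gripper_width: 0.0155
gripper_force: 58.8
[0.519  0.2962 0.0751] z [ 0.5443  0.0732 -0.8357] y [-0.2249  0.9725 -0.0612] q [-0.7905  0.5997  0.0861  2.2164  2.1192  0.3129 -0.9893]
bottle 87 [0.7358125  0.18505169 0.15      ]
```

```bash
python3 -m handwheel '[[[0,0,-0.03,0,0],[0,0,-0.08,0,0],[0,-0.01,-0.13,0,0],[0,-0.02,-0.18,0,0],[0,-0.02,-0.23,0,0],[0,-0.02,-0.28,0,0],[0,-0.02,-0.33,0,0],[0,-0.02,-0.38,0,0],[0,-0.02,-0.38,0,0]]]'; python3 o.py
```

```text
t: 17.45
position: [0.5172, 0.1162, 0.0707]
eef_rot: [-0.315, 2.545, 0.005]
ft_force: [0.7, 0.9, -5.6]
gripper_width: 0.0152
gripper_force: 59.0
[0.5172 0.1162 0.0707] z [ 0.5409  0.0704 -0.8381] y [-0.225   0.9723 -0.0636] q [ 0.2094  0.6824 -0.8106  2.4205  2.1571  0.7172 -0.6096]
```

```bash
python3 -m handwheel '[[[0,0,0,0.06,0],[0,0,-0.02,0.15,0],[0,0,-0.04,0.24,0],[0,0,-0.08,0.33,-0.04],[0,0,-0.14,0.42,-0.1],[0,0.02,-0.21,0.5,-0.16],[0,0.04,-0.29,0.55,-0.22],[0,0.06,-0.38,0.6,-0.26],[0,0.08,-0.46,0.62,-0.29],[0,0.1,-0.54,0.62,-0.29]]]'|head -2;python3 o.py; python3 -m handwheel '[[[0,0.04,-0.08,0,0],[0,0.08,-0.16,0,0],[0,0.16,-0.22,0,0],[0,0.25,-0.26,0,0],[0,0.34,-0.3,0,0],[0,0.42,-0.34,0,0],[0,0.5,-0.38,0,0],[0,0.58,-0.42,0,0]]]'; python3 o.py
```

```text
t: 18.45
position: [0.5558, -0.0994, 0.3643]
[ 0.5558 -0.0994  0.3643] z [ 0.489  -0.2461 -0.8369] y [ 0.364   0.9294 -0.0606] q [ 0.54    0.1245 -0.6264  1.8951  0.5624  0.7057  0.7992]
t: 19.25
position: [0.8451, -0.3121, 0.359]
eef_rot: [0.462, 2.544, -0.222]
ft_force: [1.3, -0.1, -2.3]
gripper_width: 0.0154
gripper_force: 59.3
[ 0.8451 -0.3121  0.359 ] z [ 0.481  -0.2481 -0.8409] y [ 0.368   0.9277 -0.0632] q [ 0.5181  0.7285 -0.5468  0.9743  0.6092  1.0001  1.2032]
```

```bash
python3 -m handwheel '[[[0,0.08,-0.04,0,0],[0,0.16,-0.08,0,0],[0,0.24,-0.12,0,0],[0,0.32,-0.16,0,0],[0,0.4,-0.2,0,0]]]'|head -1; python3 o.py; python3 -m handwheel '[[[0,0.08,-0.04,0,0],[0,0.16,-0.08,0,0],[0,0.24,-0.12,0,0],[0,0.32,-0.16,0,0],[0,0.4,-0.2,0,0]]]'|head -1; python3 o.py
```

```text
t: 19.75
[ 0.9525 -0.3737  0.3321] z [ 0.4858 -0.2463 -0.8386] y [ 0.3731  0.9261 -0.0558] q [0.3201 1.0513 0.0554 0.2839 0.0272 1.2357 1.5364]
t: 20.25
[ 0.9757 -0.3995  0.2996] z [ 0.5191 -0.2602 -0.8142] y [ 0.3753  0.9252 -0.0564] q [ 0.249   1.1757  1.1338  0.2644 -1.0721  1.2244  1.7016]
```

```bash
python3 -m handwheel '[[[0,-0.08,0.03,0.02,0],[0,-0.17,0.06,0.05,0],[0,-0.26,0.1,0.1,0],[0,-0.35,0.14,0.1,0],[0,-0.44,0.18,0.1,0],[0,-0.53,0.22,0.1,0],[0,-0.62,0.26,0.1,0],[0,-0.71,0.3,0.1,0],[0,-0.8,0.34,0.1,0],[0,-0.89,0.37,0.1,0]]]'|head -1; python3 o.py; python3 -m handwheel '[[[0,-0.08,0.03,0,0],[0,-0.16,0.06,0,0],[0,-0.24,0.1,0,0],[0,-0.32,0.14,0,0],[0,-0.4,0.18,0,0]]]'|head -1; python3 o.py
```

```text
t: 21.25
[ 0.5577 -0.2229  0.349 ] z [ 0.5182 -0.2577 -0.8155] y [ 0.3725  0.9263 -0.056 ] q [-0.6972  0.312   1.3032  1.9418 -0.6346  0.5581  2.1531]
t: 21.75
[ 0.4465 -0.1696  0.3272] z [ 0.4423 -0.2225 -0.8688] y [ 0.3719  0.927  -0.0481] q [-0.9121 -0.1067  1.0615  2.1311  0.4294  0.6014  1.073 ]
```

```bash
for i in 1; do python3 -m handwheel '[[[0,-0.08,0.04,0,0],[0,-0.16,0.08,0,0],[0,-0.24,0.12,0,0],[0,-0.32,0.16,0,0]]]'|head -1; done; python3 o.py; python3 -m handwheel '[[[0,-0.08,0.04,0,0],[0,-0.16,0.08,0,0],[0,-0.24,0.12,0,0],[0,-0.32,0.16,0,0]]]'|head -1;  python3 o.py
```

```text
t: 22.15
[ 0.3394 -0.1181  0.3301] z [ 0.4465 -0.2111 -0.8695] y [ 0.3652  0.9301 -0.0382] q [-0.3545 -0.302   0.3186  2.2913  0.4922  0.7237  0.875 ]
t: 22.55
[ 0.3077 -0.1127  0.3148] z [ 0.4219 -0.2493 -0.8717] y [ 0.4198  0.9059 -0.056 ] q [ 0.1029 -0.3032 -0.0402  2.3503  0.3511  0.661   0.982 ]
```

```bash
python3 -m handwheel '[[[0,-0.08,0.04,0,0],[0,-0.16,0.08,0,0],[0,-0.24,0.12,0,0]]]'|head -1; python3 o.py; python3 -m handwheel '[[[0,-0.08,0.04,0,0],[0,-0.16,0.08,0,0],[0,-0.24,0.12,0,0]]]'|head -1;  python3 o.py
```

```text
t: 22.85
[ 0.303  -0.067   0.2954] z [ 0.4321 -0.2278 -0.8726] y [ 0.3589  0.9311 -0.0653] q [ 0.1768 -0.303  -0.2386  2.4044  0.3303  0.6165  0.9224]
t: 23.15
[ 0.2808 -0.0495  0.2876] z [ 0.384  -0.2572 -0.8868] y [ 0.3964  0.9133 -0.0933] q [-0.3561 -0.3032 -0.0182  2.4186  0.5411  0.8148  0.4749]
```

```bash
python3 -m handwheel '[[[0,0,0,0,0.07],[0,0,0,0,0.14],[0,0,0,0,0.2],[0,0,0,0,0.2]]]'|head -1; python3 o.py; python3 -m handwheel '[[[0,-0.08,0.01,0,0],[0,-0.16,0.02,0,0],[0,-0.24,0.03,0,0]]]'|head -1;  python3 o.py; python3 -m handwheel '[[[0,-0.08,0.01,0,0],[0,-0.16,0.02,0,0],[0,-0.24,0.03,0,0]]]'|head -1;  python3 o.py
```

```text
t: 23.55
[ 0.2941 -0.0439  0.281 ] z [ 0.4161 -0.1142 -0.9021] y [ 0.0887  0.9924 -0.0847] q [ 0.1184 -0.303  -0.1417  2.4214  0.1484  0.5969  1.3696]
t: 23.85
[ 0.2885 -0.0351  0.2766] z [ 0.3972 -0.1116 -0.9109] y [ 0.0743  0.9932 -0.0893] q [ 0.2682 -0.3032 -0.2675  2.4212  0.0607  0.6041  1.4682]
t: 24.15
[ 0.2755 -0.0509  0.2744] z [ 0.3609 -0.1532 -0.9199] y [ 0.1385  0.9843 -0.1096] q [ 0.17   -0.3032 -0.1991  2.4214  0.1743  0.6571  1.3026]
```

```bash
python3 -m handwheel '[[[0,0,0,0,0.07],[0,0,0,0,0.14],[0,-0.08,0.01,0,0.17],[0,-0.16,0.02,0,0.17]]]'|head -1; python3 o.py; python3 -m handwheel '[[[0,-0.08,0.01,-0.04,0],[0,-0.16,0.02,-0.08,0],[0,-0.24,0.03,-0.12,0]]]'|head -1;  python3 o.py; python3 -m handwheel '[[[0,-0.08,0.01,0,0],[0,-0.16,0.02,0,0],[0,-0.24,0.03,0,0]]]'|head -1;  python3 o.py
```

```text
t: 24.55
[ 0.2673 -0.0429  0.2659] z [ 0.3433 -0.0242 -0.9389] y [-0.1569  0.9841 -0.0827] q [ 0.5949 -0.3032 -0.3202  2.4214 -0.2618  0.6782  2.1923]
t: 24.85
[ 0.2542 -0.0503  0.2602] z [ 0.3084 -0.0089 -0.9512] y [-0.1668  0.9839 -0.0633] q [ 0.7833 -0.3032 -0.3897  2.4214 -0.3381  0.7326  2.3635]
t: 25.15
[ 0.2365 -0.061   0.2526] z [ 0.2661  0.0239 -0.9636] y [-0.1715  0.9849 -0.0229] q [ 1.0933 -0.3032 -0.5054  2.4214 -0.4366  0.8195  2.6123]
```

```bash
python3 -m handwheel '[[[0,-0.08,0.02,-0.04,-0.05],[0,-0.16,0.04,-0.08,-0.1],[0,-0.24,0.06,-0.12,-0.1]]]'|head -1; python3 o.py; python3 -m handwheel '[[[0,-0.08,0.02,-0.04,0],[0,-0.16,0.04,-0.08,0],[0,-0.24,0.06,-0.12,0]]]'|head -1;  python3 o.py
```

```text
t: 25.45
[ 0.2215 -0.0675  0.2523] z [ 0.227  -0.0161 -0.9738] y [ 0.0421  0.9991 -0.0067] q [ 0.8968 -0.3032 -0.399   2.4214 -0.2939  0.8109  2.2145]
t: 25.75
[ 0.2    -0.0785  0.2498] z [ 0.1942  0.0115 -0.9809] y [0.0209 0.9997 0.0158] q [ 1.0472 -0.3032 -0.4025  2.4214 -0.3209  0.8751  2.3922]
```

```bash
python3 -m handwheel '[[[0,0.06,-0.04,0.03,-0.03],[0,0.14,-0.09,0.07,-0.08],[0,0.22,-0.14,0.1,-0.14],[0,0.3,-0.19,0.1,-0.2],[0,0.38,-0.24,0.1,-0.23],[0,0.46,-0.29,0.1,-0.23],[0,0.54,-0.34,0.1,-0.23],[0,0.62,-0.39,0.1,-0.23],[0,0.68,-0.42,0.1,-0.23],[0,0.68,-0.42,0.1,-0.23]]]'; python3 o.py;  python3 - <<'E'
from h import *
from cell import *
from scipy.spatial.transform import Rotation as R
np.set_printoptions(precision=4,suppress=True)
for n in('wrist','scene','top'):
    o=get_obs();i=camera_info(n);p,d=read_camera(n);np.savez(f'pics/{n}2.npz',p=p,d=d,T=o['position'],M=R.from_rotvec(o['eef_rot']).as_matrix(),**i)
f=lambda n:cv2.resize(np.load(f'pics/{n}2.npz')['p'],(400,300))
cv2.imwrite('pics/held.png',np.hstack([f('wrist'),f('scene')])[...,::-1])
E
```

```text
t: 26.75
position: [0.5417, -0.297, 0.2959]
eef_rot: [0.773, 2.849, -0.051]
ft_force: [-1.0, 0.2, -3.6]
gripper_width: 0.015
gripper_force: 60.3
[ 0.5417 -0.297   0.2959] z [ 0.1725 -0.0825 -0.9816] y [0.5043 0.8634 0.016 ] q [ 0.935   0.4637 -0.7309  1.5485  0.3822  1.0688  1.1714]
```

View pics/held.png

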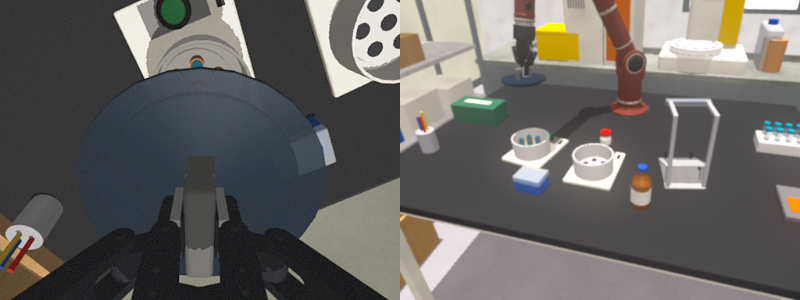

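The cover is held nearly level above the loaded station: in the wrist view it spans (80–325, 70–260), with the bar between the pads and the loaded tub visible beyond it. I'll fit its plane and rim now.

```bash
cat >> h.py <<'E'
def cover(f,zc):
    c=load(f);P=cloud(c);p=c['p'].astype(int);T,M=c['T'],c['M']
    zt=np.array([0,0,1.])
    G=T-(.04)*M[:,2]
    m=(p[...,2]-p[...,0]>6)&(np.hypot(P[...,0]-G[0],P[...,1]-G[1])<.12)&(abs(P[...,2]-zc)<.04)&(c['d']>0)
    q=P[m]
    for _ in range(4):
        A=np.c_[q[:,:2]-G[:2],np.ones(len(q))]; k=np.linalg.lstsq(A,q[:,2],rcond=None)[0]; r=q[:,2]-A@k; q=q[abs(r)<.004]
    n=np.array([-k[0],-k[1],1]);n/=np.linalg.norm(n)
    v,u=np.nonzero(m); mm=cv2.morphologyEx(m.astype(np.uint8),cv2.MORPH_OPEN,np.ones((5,5)));v,u=np.nonzero(mm)
    hull=cv2.convexHull(np.c_[u,v].astype(np.int32)).reshape(-1,2);C=-c['R'].T@c['t']
    D=np.c_[(hull[:,0]-c['cx'])/c['fx'],(hull[:,1]-c['cy'])/c['fy'],np.ones(len(hull))]@c['R']
    p0=np.array([G[0],G[1],k[2]]);E=C+D*(((p0-C)@n)/(D@n))[:,None]
    ok=(hull[:,0]>3)&(hull[:,0]<508)&(hull[:,1]<380)
    E=E[ok];ex=np.array([n[2],0,-n[0]]);ex/=np.linalg.norm(ex);ey=np.cross(n,ex)
    a=np.c_[(E-p0)@ex,(E-p0)@ey]
    for _ in range(4):
        x=np.linalg.lstsq(np.c_[2*a,np.ones(len(a))],(a**2).sum(1),rcond=None)[0];R=np.sqrt(x[2]+x[:2]@x[:2]);e=abs(np.hypot(*(a-x[:2]).T)-R);a=a[e<max(.003,np.percentile(e,70))]
    ctr=p0+x[0]*ex+x[1]*ey
    print(f,'pts',len(q),'n',n,'tilt deg',np.degrees(np.arccos(n[2])),'R',R,'nrim',len(a),'origin',ctr-.014*n,'in tool',((ctr-.014*n)-T)@M,'n tool',n@M)
E
python3 - <<'E'
from h import *
np.set_printoptions(precision=4,suppress=True)
cover('pics/wrist2.npz',.31);cover('pics/top2.npz',.31)
E
```

```text
pics/wrist2.npz pts 49116 n [-0.0604 -0.0052  0.9982] tilt deg 3.4757580216469903 R 0.07923155393515388 nrim 56 origin [ 0.5366 -0.2945  0.3081] in tool [ 0.0032 -0.0002 -0.013 ] n tool [-0.1416 -0.0189 -0.9897]
pics/top2.npz pts 2523 n [-0.0575 -0.0047  0.9983] tilt deg 3.3098262250560473 R 0.079230071011318 nrim 22 origin [ 0.5357 -0.2907  0.3102] in tool [ 0.0009  0.0013 -0.0133] n tool [-0.1414 -0.0189 -0.9898]
```

```bash
python3 -m handwheel '[[[0,0.013,0,-0.05,0],[0,0.026,-0.001,-0.11,0],[0,0.026,-0.001,-0.18,0],[0,0.026,-0.001,-0.25,0],[0,0.026,-0.001,-0.31,0],[0,0.026,-0.001,-0.36,0],[0,0.026,-0.001,-0.36,0],[0,0.026,-0.001,-0.36,0]]]'; python3 o.py;  python3 - <<'E'
from h import *
from cell import *
from scipy.spatial.transform import Rotation as R
np.set_printoptions(precision=4,suppress=True)
for n in('wrist','top','scene'):
    o=get_obs();i=camera_info(n);p,d=read_camera(n);np.savez(f'pics/{n}3.npz',p=p,d=d,T=o['position'],M=R.from_rotvec(o['eef_rot']).as_matrix(),**i)
cover('pics/wrist3.npz',.135);cover('pics/top3.npz',.135)
for f in('pics/scene0.npz','pics/wrist2.npz','pics/top2.npz'):
    P=cloud(load(f)).reshape(-1,3);k=(np.hypot(P[:,0]-.549,P[:,1]+.2925)<.1)&(abs(P[:,2]-.0855)<.0035);q=P[k][:,:2]
    for _ in range(5):
        if len(q)<20: break
        x=np.linalg.lstsq(np.c_[2*q,np.ones(len(q))],(q**2).sum(1),rcond=None)[0];r=np.hypot(*(q-x[:2]).T);q=q[abs(r-.0725)<.005]
    print(f,len(q),x[:2],np.sqrt(x[2]+x[:2]@x[:2]))
E
```

```text
t: 27.7
position: [0.5517, -0.2938, 0.1212]
eef_rot: [0.767, 2.847, -0.056]
ft_force: [-0.2, 0.8, -2.0]
gripper_width: 0.0151
gripper_force: 60.3
[ 0.5517 -0.2938  0.1212] z [ 0.1752 -0.0865 -0.9807] y [0.5012 0.8652 0.0132] q [ 0.8279  0.636  -0.5942  1.781   0.5821  0.6895  0.9758]
pics/wrist3.npz pts 49230 n [-0.0635 -0.0007  0.998 ] tilt deg 3.640223915771359 R 0.0792659074168497 nrim 56 origin [ 0.5467 -0.2912  0.1334] in tool [ 0.0031 -0.0001 -0.013 ] n tool [-0.1411 -0.0192 -0.9898]
pics/top3.npz pts 1583 n [-0.0682 -0.002   0.9977] tilt deg 3.9126510424591245 R 0.07846378303029104 nrim 22 origin [ 0.5508 -0.2911  0.135 ] in tool [ 0.0005  0.0017 -0.0132] n tool [-0.1402 -0.0221 -0.9899]
pics/scene0.npz 150 [ 0.5504 -0.2899] 0.07224530433690028
pics/wrist2.npz 808 [ 0.5469 -0.2929] 0.07145872336221558
pics/top2.npz 150 [ 0.5491 -0.2925] 0.07204529867342319
```

```bash
python3 -m handwheel '[[[0,0,-0.003,-0.03,0],[0,0,-0.003,-0.06,0],[0,0,-0.003,-0.08,0],[0,0,-0.003,-0.09,0],[0,0,-0.003,-0.095,0],[0,0,-0.003,-0.095,0],[0,0,-0.003,-0.095,0]]]'; python3 -m handwheel '[[[0,0,0,-0.003,0],[0,0,0,-0.006,0],[0,0,0,-0.006,0]]]'
```

```text
t: 28.55
position: [0.5528, -0.2954, 0.0731]
eef_rot: [0.767, 2.846, -0.056]
ft_force: [0.0, 0.3, -2.7]
gripper_width: 0.0153
gripper_force: 60.4
t: 28.85
position: [0.5526, -0.2954, 0.0699]
eef_rot: [0.767, 2.846, -0.056]
ft_force: [0.2, 0.6, -0.1]
gripper_width: 0.0153
gripper_force: 60.5
```

```bash
python3 -m handwheel '[[[0,0,0,-0.002,0],[0,0,0,-0.004,0],[0,0,0,-0.004,0]]]'|sed -n '2p;4p'; python3 -m handwheel '[[[0,0,0,-0.002,0],[0,0,0,-0.004,0],[0,0,0,-0.004,0]]]'|sed -n '2p;4p'; python3 -m handwheel '[[[0,0,0,-0.002,0],[0,0,0,-0.004,0],[0,0,0,-0.004,0]]]'|sed -n '2p;4p'
```

```text
position: [0.5534, -0.2952, 0.0686]
ft_force: [0.2, 1.5, 4.8]
position: [0.5543, -0.2953, 0.0671]
ft_force: [1.0, 1.0, 6.4]
position: [0.5551, -0.2953, 0.0658]
ft_force: [0.9, 1.1, 9.3]
```

```bash
python3 -m handwheel '[[[0,0,0,-0.002,0],[0,0,0,-0.004,0],[0,0,0,-0.004,0]]]'|sed -n '2p;4p';  python3 - <<'E'
from h import *
from cell import *
from scipy.spatial.transform import Rotation as R
np.set_printoptions(precision=4,suppress=True)
for n in('wrist',):
    o=get_obs();i=camera_info(n);p,d=read_camera(n);np.savez(f'pics/{n}4.npz',p=p,d=d,T=o['position'],M=R.from_rotvec(o['eef_rot']).as_matrix(),**i)
cover('pics/wrist4.npz',.09)
E
```

```text
position: [0.5552, -0.2954, 0.0657]
ft_force: [-3.2, 1.9, 18.6]
pics/wrist4.npz pts 50276 n [-0.0008 -0.0001  1.    ] tilt deg 0.045012397900409166 R 0.07928749307068567 nrim 54 origin [ 0.5471 -0.2928  0.0778] in tool [ 0.0058 -0.0016 -0.0136] n tool [-0.2008  0.0138 -0.9795]
```

The cover is level (0.05°), seated (origin z 0.078) and centred. I ease the push, open, and back out along the tool axis.

```bash
python3 -m handwheel '[[[0,0,0,0.004,0],[0.2,0,0,0.004,0],[0.4,0,0,0.004,0],[0.6,0,0,0.004,0],[0.6,0,0,0.004,0],[0.6,0,0,0.004,0]]]'; python3 -m handwheel '[[[0.6,-0.005,0.002,0.03,0],[0.6,-0.012,0.006,0.07,0],[0.6,-0.025,0.012,0.14,0],[0.6,-0.036,0.018,0.2,0],[0.6,-0.036,0.018,0.2,0]]]';  python3 - <<'E'
from h import *
from cell import *
from scipy.spatial.transform import Rotation as R
np.set_printoptions(precision=4,suppress=True)
for n in('wrist',):
    o=get_obs();i=camera_info(n);p,d=read_camera(n);np.savez(f'pics/{n}5.npz',p=p,d=d,T=o['position'],M=R.from_rotvec(o['eef_rot']).as_matrix(),**i)
cover('pics/wrist5.npz',.09)
c=load('pics/wrist5.npz');P=cloud(c);h=cv2.cvtColor(c['p'],cv2.COLOR_RGB2HSV);m=(cv2.inRange(h,(50,100,50),(75,255,255))>0)&(np.hypot(P[...,0]-.436,P[...,1]+.274)<.03)
print('button',m.sum(),np.median(P[m],0))
E
```

```text
t: 30.7
position: [0.5518, -0.2954, 0.0629]
eef_rot: [0.768, 2.848, -0.055]
ft_force: [0.8, 0.0, -0.4]
gripper_width: 0.0512
gripper_force: 0.0
t: 31.2
position: [0.5369, -0.2865, 0.1693]
eef_rot: [0.764, 2.838, -0.058]
ft_force: [1.3, 0.1, 0.5]
gripper_width: 0.051
gripper_force: 0.0
pics/wrist5.npz pts 25375 n [-0.0007 -0.0001  1.    ] tilt deg 0.04086274583840361 R 0.07941658932076381 nrim 59 origin [ 0.5472 -0.2929  0.0778] in tool [ 0.0068 -0.0017  0.092 ] n tool [-0.2033  0.0143 -0.979 ]
button 1791 [ 0.4338 -0.2732  0.0377]
```

```bash
python3 -m handwheel '[[[0,-0.05,0.005,0,0],[0,-0.1,0.01,0,0],[0,-0.15,0.015,0,0],[0,-0.19,0.019,0,0],[0,-0.19,0.019,-0.06,0],[0,-0.19,0.019,-0.13,0],[0,-0.19,0.019,-0.2,0],[0,-0.19,0.019,-0.24,0],[0,-0.19,0.019,-0.24,0]]]'; python3 o.py; python3 - <<'E'
from h import *
from cell import *
from scipy.spatial.transform import Rotation as R
np.set_printoptions(precision=4,suppress=True)
o=get_obs();T=np.array(o['position']);M=R.from_rotvec(o['eef_rot']).as_matrix();print('tip',T-.04*M[:,2])
E
```

```text
t: 32.15
position: [0.4367, -0.2754, 0.0404]
eef_rot: [0.768, 2.855, -0.054]
ft_force: [-1.1, 0.3, 0.1]
gripper_width: 0.0003
gripper_force: 0.0
[ 0.4367 -0.2754  0.0404] z [ 0.1682 -0.0825 -0.9823] y [0.5005 0.8657 0.013 ] q [ 0.805   0.6147 -0.4026  2.137   0.767   0.3216  0.818 ]
tip [ 0.4299 -0.2721  0.0797]
```

```bash
python3 -m handwheel '[[[0,0.01,-0.003,-0.03,0],[0,0.01,-0.003,-0.06,0],[0,0.01,-0.003,-0.07,0],[0,0.01,-0.003,-0.07,0]]]'|sed -n '2p;4p'; python3 -m handwheel '[[[0,0,0,-0.006,0],[0,0,0,-0.012,0],[0,0,0,-0.012,0]]]'|sed -n '2p;4p';python3 -m handwheel '[[[0,0,0,-0.003,0],[0,0,0,-0.006,0],[0,0,0,-0.006,0]]]'|sed -n '2p;4p'
```

```text
position: [0.4441, -0.2782, 0.0086]
ft_force: [0.3, -0.8, -0.0]
position: [0.4448, -0.2787, 0.003]
ft_force: [-0.3, -0.3, 3.5]
position: [0.4448, -0.2787, 0.0001]
ft_force: [-0.2, 0.4, 7.0]
```

```bash
python3 -m handwheel '[[[0,0,0,-0.003,0],[0,0,0,-0.006,0],[0,0,0,-0.006,0]]]'|sed -n '2p;4p'; python3 -m handwheel '[[[0,0,0,-0.002,0],[0,0,0,-0.004,0],[0,0,0,-0.004,0]]]'|sed -n '2p;4p'
```

```text
position: [0.445, -0.2789, -0.0006]
ft_force: [-5.4, 3.4, 28.0]
position: [0.4451, -0.279, -0.0009]
ft_force: [-10.1, 4.7, 43.0]
```

The button has bottomed out: travel stopped and the force jumped to 43 N. Now I retreat and check.

```bash
python3 -m handwheel '[[[0,0,0,0.03,0],[0,-0.01,0,0.1,0],[0,-0.03,0,0.2,0],[0,-0.06,0,0.3,0],[0,-0.08,0,0.4,0],[0,-0.08,0,0.4,0],[0,-0.08,0,0.4,0]]]'; python3 - <<'E'
from h import *
from cell import *
from scipy.spatial.transform import Rotation as R
np.set_printoptions(precision=4,suppress=True)
for n in('wrist',):
    o=get_obs();i=camera_info(n);p,d=read_camera(n);np.savez(f'pics/{n}6.npz',p=p,d=d,T=np.array([.547,-.292,.1]),M=np.diag([1,-1,-1.]),**i)
cover('pics/wrist6.npz',.09)
c=load('pics/wrist6.npz');P=cloud(c);h=cv2.cvtColor(c['p'],cv2.COLOR_RGB2HSV);m=(cv2.inRange(h,(50,100,50),(75,255,255))>0)&(np.hypot(P[...,0]-.436,P[...,1]+.274)<.03)
print('button',m.sum(),np.median(P[m],0) if m.any() else '')
p,d=read_camera('top');c={**camera_info('top'),'p':p,'d':d};P=cloud(c);h=cv2.cvtColor(p,cv2.COLOR_RGB2HSV);m=cv2.inRange(h,(50,120,80),(75,255,255))>0;m[:,420:]=0;m[:,:300]=0
print('button top',m.sum(),np.median(P[m],0))
E
```

```text
t: 34.45
position: [0.4037, -0.2791, 0.1952]
eef_rot: [0.769, 2.845, -0.058]
ft_force: [-0.6, 0.1, -1.1]
gripper_width: 0.0003
gripper_force: 0.0
pics/wrist6.npz pts 8067 n [-0.0018  0.0009  1.    ] tilt deg 0.1176296094172618 R 0.07783059807936214 nrim 19 origin [ 0.5446 -0.2909  0.0779] in tool [-0.0024 -0.0011  0.0221] n tool [-0.0018 -0.0009 -1.    ]
button 926 [ 0.4321 -0.273   0.0376]
button top 118 [ 0.4371 -0.273   0.0381]
```

The cover is still level and seated, the button is back up at z 0.038, and the arm is clear of everything.

```bash
python3 -c "
from cell import *
print(finish_job())"
```

```text
the job is handed in; nothing more can be done
None
```

The job is handed in: the cover sits level and seated on the loaded station's tub, released, and its start button was then pressed fully in and is back up; the hand-in call returned no verdict.

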